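# Open the interlocked test cage and hold its gate

## Task

Make the test cage safe and hold it open for a colleague: pull the enable plug up out of the grey interlock box and leave it in the small grey bin near it. Then pinch the two tabs of the cage's side catch together so that it stays drawn back, after that squeeze the two plates of the gate's handle together, and keeping them squeezed swing the sprung gate past its detent until it stands wide open, about square to where it was shut. Finish still holding the squeezed handle with the gate wide open, since the gate springs shut if let go, and leave the other things on the bench where they are.

Things in the scene. Friction and masses are not known exactly. Their poses are not given: they have to be found in the camera images.
- interlock_box: grey metal box, 90 (x) x 80 (y) x 70 mm high, fixed to the bench, with a square socket in the middle of its top; it holds the plug at the start. Origin: centre of its underside. It turns about the vertical
- socket (a point): centre of the socket's mouth on the top of the interlock box (z = 70 mm); the socket is 16 x 16 mm and 38 mm deep, straight down
- plug: loose black plug, 60 g, no cable, seated in the socket at first: shank 14 x 14 mm, z = 0 to 30 mm (all in the socket), then a grip block 32 (x) x 18 (y) x 36 mm, z = 30 to 66 mm, above the box's top. Pinch it across y (18 mm). Origin: centre of the shank's lower end; z towards the grip. A sprung ball holds it: about 9 N straight up over the first 6 mm, then free; lift 35 mm to clear the socket
- plug_mid (a point): point on the plug's axis in the grip block, 40 mm above the shank's lower end
- bin: small open grey plastic bin, 110 x 110 mm, 45 mm high, walls and floor 4 to 5 mm, fixed, next to the interlock box and the only low bin within reach. Origin: centre of its underside. The plug may fall over in it
- bin_in (a point): centre of the bin's inner floor, about 4 mm above the bench
- cage: aluminium and clear-plastic test cage without a roof, fixed, with a circuit board inside. Origin: on the bench under the middle of the gateway; the shut gate stands in its y-z plane (x = 0), the inside is at +x, the robot's side at -x, z up. Frame 120 mm high from y = -175 to 106 mm and x = 0 to 172 mm; a base plate 12 mm high also reaches 80 mm out in front
- gate_hinge (a point): on the gate's vertical hinge axis, at cage x = 0, y = 90 mm, z = 120 mm; fixed
- catch_grip (a point): fixed point between two black upright tabs of the side catch, on the cage front beyond the gate's free end; at cage (-4, -145, 150) mm, midway between their outer faces once pinched. Tabs 24 (x) x 8 (y) mm, tops at z = 170 mm. Outer tab (outer face y = -161) fixed; inner tab, nearer the gate (outer face y = -115), slides 14 mm towards it. Width over both 46 mm, pinched 32. Pinch along cage y
- side_catch (a joint): travel of the side catch's moving tab, 0 (bolt in front of the gate) to 0.014 m (fully pinched, bolt clear; the gate is free of it from about 0.009). About 3 N of friction; it stays where it is left
- handle_grip (a point): point on the gate midway between the outer faces of the two handle plates once squeezed: 126 mm from the hinge axis, 165 mm above the bench; goes round with the gate. Width over both plates 46 mm free, 32 mm squeezed. Squeeze along the gate's length (the line from gate_hinge to this point)
- gate: the gate, 175 mm long, top at z = 120 mm, with the handle's fixed black plate on top: 26 mm wide across the gate, 8 mm thick along it, z = 120 to 186 mm, centre 114 mm from the hinge axis. Origin: on the hinge axis at the bench; its -y axis points along the gate to the free end, x across it (towards the inside when shut)
- handle: the sliding black plate (trigger) of the handle, same size as the fixed one, nearer the gate's free end, with a steel bolt. Origin: centre of its lower edge, 152 mm from the hinge axis when free, 138 mm when squeezed
- handle_squeeze (a joint): travel of the trigger plate towards the grip plate, 0 (free, bolt in the strike) to 0.014 m (squeezed; the bolt is clear from about 0.010). Sprung, about 4 N at 0 and 8 N fully squeezed; it springs back when let go. Its steel bolt lies along the gate's top up to z = 131 mm
- gate_turn (a joint): opening of the gate, 0 shut to 1.6 rad at its stop. It turns clockwise seen from above, the free end (175 mm from the hinge) coming out towards cage -x. Sprung shut, 0.22 N m at 0 and 0.46 N m at 1.6; at 0.65 to 0.85 rad its foot rides over a sprung ball (detent) which adds up to about 0.8 N m
- jar: bystander: a small closed glass jar, 48 mm across, 70 mm tall; leave alone
- spool: bystander: a grey reel of solder, 56 mm across, 46 mm tall; leave alone
- brush: bystander: a small hand brush lying flat; leave alone
- screwdriver: bystander: a black-handled screwdriver lying flat; leave alone
- multimeter: bystander: a grey hand multimeter lying on its back, 150 x 75 x 45 mm; leave alone
- mug: bystander: a white mug, 76 mm across, 90 mm tall; leave alone

How it is judged (in metres and radians):
On the way, in this order (a step that is already met when the one before it is completed fails the run):
1. the plug rests in the bin, let go (horizontal distance between plug_mid and bin_in below 0.065 m and height (world z) of plug_mid below 0.05 m and contact force between the fingers and plug below 0.1 N and linear speed of plug below 0.05 m/s), for 0.2 s.
2. the side catch is drawn back, the gate still shut (value of joint side_catch above 0.0095 m and value of joint gate_turn below 0.1 rad), for 0.2 s.
3. the handle is squeezed, the gate still shut (value of joint handle_squeeze above 0.01 m and value of joint gate_turn below 0.15 rad), for 0.1 s.
4. the gate is swung past its detent (value of joint gate_turn above 0.9 rad and value of joint handle_squeeze above 0.008 m), for 0.1 s.
At the end, for the whole second after the job is handed in: Gate at rest, open over 1.3 rad; fingers press the sliding handle plate with over 2 N and keep the handle squeezed over 8 mm; side catch still drawn back over 8.5 mm; plug at rest in the bin, untouched, its middle within 65 mm of the bin's centre and under 50 mm high (all of step 1 and value of joint gate_turn above 1.3 rad and velocity of joint gate_turn between -0.15 and 0.15 rad/s and value of joint handle_squeeze above 0.008 m and contact force between the fingers and handle above 2 N and value of joint side_catch above 0.0085 m); the arm keeps its last pose, push and grip.
It fails at once if another thing on the bench (jar, spool, brush, screwdriver, multimeter, mug) is moved by more than 40 mm (distance of any of jar, spool, brush, screwdriver, multimeter, mug from where it was at the start of the episode above 0.04 m).
It also fails if it takes over 58 s, if anything falls off the work surface, if the arm or the gripper's body presses on something with over 40 N, if the wrist force passes 120 N, or if a joint passes its speed limit or range.

## Robot

A 6-joint arm with a two-finger parallel gripper is mounted at the origin on the work surface. World frame = base frame: x ahead of the robot, y to its left, z up, the work surface at z = 0. Lengths are in mm, angles in degrees, forces in N, time in s.
With the tool pointing down it reaches from about 350 to 850 mm from the base axis. Payload 8.1 kg.
Tool frame: the origin (TCP) lies on the centre line of the jaws, within the pads' length; the fingertips stand 11 mm ahead of it and the grasp point (between the pads) lies 8 mm behind it; z points along the fingers, y is the direction in which the jaws open and shut (so a half turn about z gives the same grasp; the last joint's range is limited). The gripper opens to 85 mm and grips with 20 to 120 N. Pads are 22 mm wide; open, the fingers measure 114 mm over their backs; the gripper's body (76 mm by 85 mm) begins 54 mm behind the grasp point. The pads swing forward as they close: fully open they stand 13 mm farther back than shut.
Start: joints at [-68.09, 7.471, 85.268, -0, 87.261, -4.893], TCP at [270.574, -535.533, 242.292] pointing down, gripper open.
Joint ranges: [-169.43, 169.43], [-51.17, 129.36], [1.28, 143.12], [-76.62, 256.62], [0, 156.53], [-152.29, 152.29]. Speed limits (degrees/s): [136.94, 136.94, 159.86, 180, 180, 180].

## Interface

Orientations are given as [roll, pitch, yaw] about the fixed x, y, z axes, in that order (R = Rz(yaw) Ry(pitch) Rx(roll)).
In Python, from bench import telemetry, viewer, r gives the robot as it stands.
- The arm moves only by the shell command python3 -m inch 'ROWS' [FORCE]. ROWS is JSON, a list of rows, each a list of 3 entries, a list of its own where there are three numbers: the shift along the tool's x, y, z in cm, then the turn, a rotation vector about the tool's x, y, z in rad, then the opening, from 0 (shut) to 1 (fully open). A call has 1 to 20 rows; each row is the pose to reach, as a shift and turn from the pose commanded when the call began, along the tool's axes at that moment; what a row does not reach only later rows make up. A row lasts 1/10 s, in which the tool goes at most 50 mm and 8.59 degrees, less where a joint would pass 70% of its speed; a pose out of reach is approached as far as the arm can. A call with a gripper value outside its range is refused whole. The fingers move at their own pace and stop on an object; FORCE is the grip in N (left out, the last holds). Time passes only in rows, so rows that repeat a pose let the fingers close. It gives the time, the measured TCP pose, the force and the opening at its end, in the units of the state.
- telemetry.sense(): the state, without advancing time (a new reading comes with each control period).
- viewer.snapshot(name): name is "scene" or "top" or "wrist"; returns the picture (384x512x3 uint8, red, green, blue); there is no depth.
- viewer.camera_model(name): a dict with "fx", "fy", "cx", "cy" (pixels), "cam_to_world" (4x4, takes a point from camera to world coordinates); the wrist camera has in their place "mount" (4x4, takes a point from camera to tool coordinates, whose origin is the TCP and whose axes are the flange's). Camera axes: x right, y down, z forward; pixel columns grow to the right and rows downward; lengths in mm; the calibration is good to about 2 mm. The wrist camera is an equidistant fisheye: a pixel r from the principal point sees the ray r / f radians off the axis. A picture is of the moment at which its call begins: read the wrist's pose just before it. camera_model takes no time and is no camera call.
- r.hand_in(): hands the job in, once; it reports no verdict.
The state is a dict: "time": time; "joint_pos": joint angles; "qd": joint speeds; "joint_efforts": joint torques, N m; "tool_pos": TCP position; "tcp_rot": TCP orientation; "ft_force": force on the tool from outside, world axes, zero at the start; "wrist_torque": the same for the moment, N m; "finger_gap": finger opening in mm.
Only numpy, scipy, OpenCV 4.12 (cv2) and the standard library are available. Lean on these libraries where they do the work, as an engineer would, in place of code of your own. Each camera call takes 0.05 s, during which the arm holds its last target.

## Working session

There is one attempt and no reset: what is moved stays moved. The work goes in short steps, Python scripts to look and compute and a shell command to move; the robot and the scene stay as the last step left them, time stands still between calls to the robot, and variables do not carry over. Pictures are saved under pics/ and viewed, and the job is handed in when it is done.

```bash
ls; mkdir -p pics; python3 - <<'E'
from bench import telemetry, viewer, r
import cv2
print(telemetry.sense())
for n in("scene","top"):
    cv2.imwrite(f"pics/{n}0.png",viewer.snapshot(n)[:,:,::-1]); print(viewer.camera_model(n))
print(viewer.camera_model("wrist"))
E
```

```text
pics
{'time': 0.0, 'joint_pos': array([-6.80928880e+01,  7.51486941e+00,  8.53305351e+01, -3.80275060e-04,
        8.72589216e+01, -4.89164882e+00]), 'qd': array([-0.0222676 ,  0.00599709,  0.06729682, -0.04687857, -0.07059874,
       -0.08475611]), 'joint_efforts': array([ 1.94902168e-03, -5.69389987e+01, -5.00555706e+01,  9.91979687e-05,
        1.42883405e-02, -3.12701775e-05]), 'tool_pos': array([ 270.35050603, -535.05561417,  241.2348383 ]), 'tcp_rot': array([-1.79896021e+02, -8.51764307e-03,  2.67987716e+01]), 'ft_force': array([-0.47246083,  0.22873254, -0.60233656]), 'wrist_torque': array([ 0.00250012, -0.02830959, -0.03207616]), 'finger_gap': 85.56177097275148}
{'fx': 355.1300399715601, 'fy': 355.1300399715601, 'cx': 261.7282610316558, 'cy': 190.02421218108705, 'cam_to_world': array([[-8.12679785e-01,  3.92211966e-01, -4.30953989e-01,
         9.97298286e+02],
       [ 5.82366684e-01,  5.72080482e-01, -5.77557762e-01,
         5.97679709e+02],
       [ 2.00153002e-02, -7.20342763e-01, -6.93329425e-01,
         8.41571688e+02],
       [ 0.00000000e+00,  0.00000000e+00,  0.000
[... 252 characters left out ...]
.99664663e-01, -2.58136309e-02,  2.05397052e-03,
         8.63623237e+00],
       [-7.31922963e-04, -5.11205444e-02, -9.98692222e-01,
         1.49871131e+03],
       [ 0.00000000e+00,  0.00000000e+00,  0.00000000e+00,
         1.00000000e+00]])}
{'fx': 297.3186396354542, 'fy': 297.3186396354542, 'cx': 252.06381617209777, 'cy': 192.65252427560628, 'mount': array([[-2.95662667e-04, -9.56074516e-01, -2.93123577e-01,
         7.39759431e+01],
       [ 9.99999742e-01, -4.74583494e-04,  5.39276282e-04,
        -3.27710205e-01],
       [-6.54699922e-04, -2.93123342e-01,  9.56074410e-01,
        -1.30433102e+02],
       [ 0.00000000e+00,  0.00000000e+00,  0.00000000e+00,
         1.00000000e+00]])}
```

View pics/scene0.png

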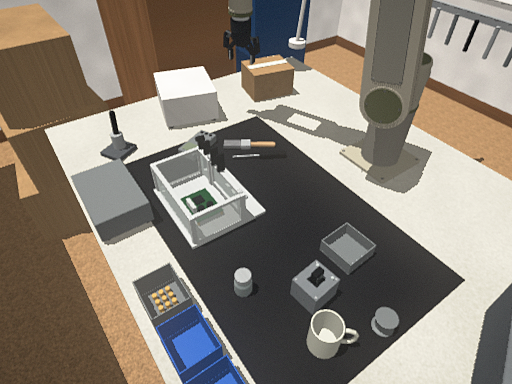

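View pics/top0.png

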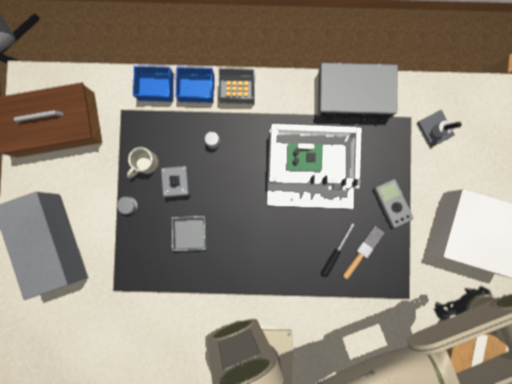

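The top view shows the interlock box at about (175,181), the bin at (189,233) and the cage at about (312,165), with black handle plates along its front near row 180. I'll enlarge these areas.

```bash
python3 - <<'E'
import cv2,numpy as np
t=cv2.imread("pics/top0.png");s=cv2.imread("pics/scene0.png")
cv2.imwrite("pics/z1.png",cv2.resize(t[115:215,255:375],None,fx=6,fy=6,interpolation=cv2.INTER_CUBIC)[:600])
cv2.imwrite("pics/z2.png",cv2.resize(t[155:260,105:215],None,fx=5.5,fy=5.5,interpolation=cv2.INTER_CUBIC))
cv2.imwrite("pics/z3.png",cv2.resize(s[120:250,140:280],None,fx=4.5,fy=4.5,interpolation=cv2.INTER_CUBIC))
E
```

```text
(no output)
```

View pics/z1.png

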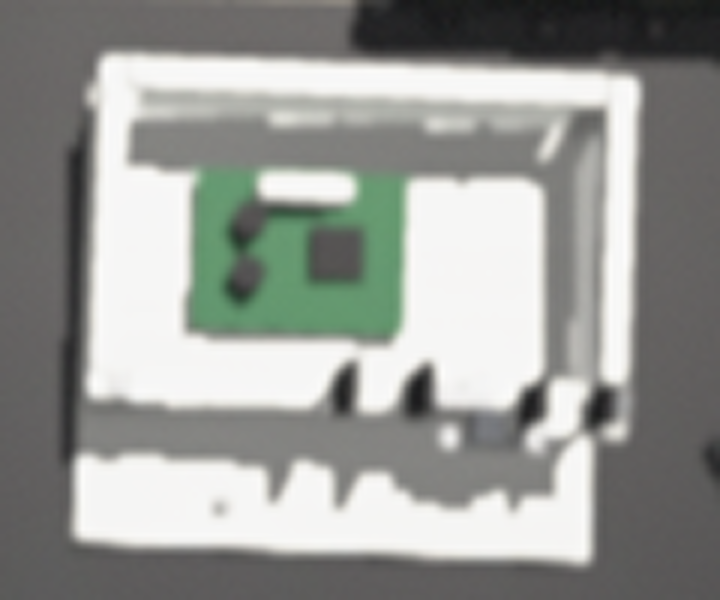

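View pics/z2.png

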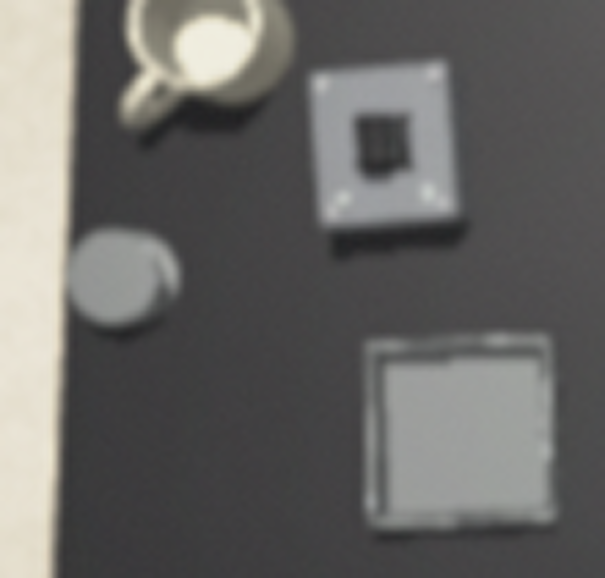

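View pics/z3.png

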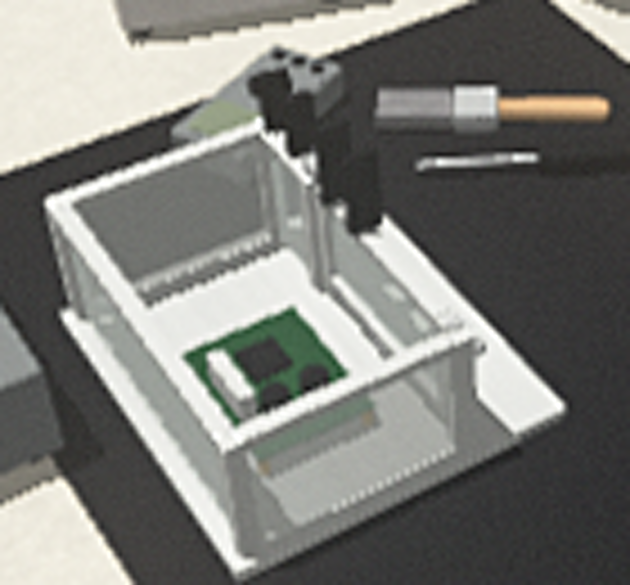

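```bash
cat > h.py <<'E'
import numpy as np,cv2
from bench import telemetry, viewer, r
from scipy.spatial.transform import Rotation as R
def ray(name,uv):
    c=viewer.camera_model(name);T=c["cam_to_world"]
    d=np.array([(uv[0]-c["cx"])/c["fx"],(uv[1]-c["cy"])/c["fy"],1.])
    return T[:3,3],T[:3,:3]@d
def onz(name,uv,z):
    o,d=ray(name,uv);return o+d*(z-o[2])/d[2]
def two(u1,u2):
    (o1,d1),(o2,d2)=ray("top",u1),ray("scene",u2)
    A=np.stack([d1,-d2],1);t=np.linalg.lstsq(A,o2-o1,rcond=None)[0]
    p,q=o1+t[0]*d1,o2+t[1]*d2
    return (p+q)/2,np.linalg.norm(p-q)
def proj(name,p):
    c=viewer.camera_model(name);T=c["cam_to_world"];q=T[:3,:3].T@(np.array(p)-T[:3,3])
    return c["fx"]*q[0]/q[2]+c["cx"],c["fy"]*q[1]/q[2]+c["cy"]
def wray(uv,tp,rot):
    c=viewer.camera_model("wrist");M=c["mount"]
    a=np.array([uv[0]-c["cx"],uv[1]-c["cy"]])/c["fx"];th=np.hypot(*a)
    d=np.r_[a/max(th,1e-9)*np.sin(th),np.cos(th)]
    Rt=R.from_euler("xyz",rot,degrees=True).as_matrix()
    return np.array(tp)+Rt@M[:3,3],Rt@M[:3,:3]@d
def wonz(uv,tp,rot,z):
    o,d=wray(uv,tp,rot);return o+d*(z-o[2])/d[2]
E
python3 - <<'E'
from h import *
f=lambda a,x0,y0,s:((a[0]+.5)/s-.5+x0,(a[1]+.5)/s-.5+y0)
t=cv2.imread("pics/top0.png")
print("box");P=[onz("top",f(a,105,155,5.5),70) for a in[(310,73),(448,61),(463,218),(322,230)]]
P=np.array(P);print(P.round(1),P.mean(0),[np.linalg.norm(P[i]-P[i-1]) for i in range(4)])
print("bin");P=np.array([onz("top",f(a,105,155,5.5),45) for a in[(365,338),(552,334),(556,523),(368,530)]])
print(P.round(1),P.mean(0),[np.linalg.norm(P[i]-P[i-1]) for i in range(4)])
print("plugtop",onz("top",f((383,138),105,155,5.5),106), f((383,138),105,155,5.5))
print("cage back rim");P=np.array([onz("top",f(a,255,115,6),120) for a in[(98,52),(640,72),(628,440)]])
print(P.round(1))
print("base front corners");Q=np.array([onz("top",f(a,255,115,6),12) for a in[(72,542),(592,565)]])
print(Q.round(1),np.linalg.norm(Q[0]-Q[1]))
for P in(P,Q):
    d=P[0]-P[1];print(np.degrees(np.arctan2(-d[0],d[1])),np.linalg.norm(d))
E
```

```text
box
[[631.7 334.7  70. ]
 [641.  253.2  70. ]
 [548.2 241.2  70. ]
 [538.9 324.1  70. ]] [589.94475703 288.29852885  70.        ] [np.float64(93.41332944180277), np.float64(81.99085594709136), np.float64(93.5995441829266), np.float64(83.48353337455069)]
bin
[[475.7 301.5  45. ]
 [481.  189.5  45. ]
 [368.5 183.5  45. ]
 [361.4 295.6  45. ]] [421.67311407 242.52382996  45.        ] [np.float64(114.4582862511004), np.float64(112.0787837978967), np.float64(112.69437653322406), np.float64(112.26458392176453)]
plugtop [591.60546953 282.98682226 106.        ] (174.22727272727275, 179.6818181818182)
cage back rim
[[ 777.1  -18.8  120. ]
 [ 773.8 -304.2  120. ]
 [ 579.7 -300.6  120. ]]
base front corners
[[ 521.3  -13.1   12. ]
 [ 515.9 -305.6   12. ]] 292.5534176118378
-0.6586709195669728 285.4105333496422
-1.0498409936312003 292.5534176118378
```

```bash
cat >> h.py <<'E'
def go(pos,yaw):
    """print shift (cm) and rotvec in tool axes from measured pose to pos, tool down at yaw"""
    s=telemetry.sense();Rt=R.from_euler("xyz",s["tcp_rot"],degrees=True)
    sh=Rt.inv().apply(np.array(pos)-s["tool_pos"])/10
    rv=(Rt.inv()*R.from_euler("xyz",[180,0,yaw],degrees=True)).as_rotvec()
    print("shift",sh.round(2),"rv",rv.round(4),"t",round(s["time"],2),"F",s["ft_force"].round(1),"gap",round(s["finger_gap"],1))
def st():
    s=telemetry.sense();print(round(s["time"],2),s["tool_pos"].round(1),s["tcp_rot"].round(2),s["ft_force"].round(1),round(s["finger_gap"],1),s["joint_pos"].round(0))
E
python3 -c "
from h import *
go((590,285,190),186.8)
go((430,-123,240),100)
"
```

```text
shift [ 65.51 -58.78   5.24] rv [-2.0000e-04 -2.4000e-03 -2.7925e+00] t 0.1 F [ 0.8 -0.2 -0.6] gap 85.7
shift [ 32.83 -29.58   0.19] rv [-1.4000e-03 -1.2000e-03 -1.2775e+00] t 0.1 F [ 0.8 -0.2 -0.6] gap 85.7
```

```bash
python3 -m inch '[[[10,-9,0],[0,0,-0.3],1],[[20,-18,0],[0,0,-0.7],1],[[30,-27,0],[0,0,-1.1],1],[[40,-36,0],[0,0,-1.6],1],[[50,-45,0],[0,0,-2.1],1],[[60,-54,0],[0,0,-2.6],1],[[65.5,-58.8,0],[0,0,-2.7925],1],[[65.5,-58.8,0],[0,0,-2.7925],1],[[65.5,-58.8,0],[0,0,-2.7925],1],[[65.5,-58.8,0],[0,0,-2.7925],1],[[65.5,-58.8,0],[0,0,-2.7925],1],[[65.5,-58.8,0],[0,0,-2.7925],1],[[65.5,-58.8,0],[0,0,-2.7925],1],[[65.5,-58.8,0],[0,0,-2.7925],1],[[65.5,-58.8,0],[0,0,-2.7925],1],[[65.5,-58.8,3],[0,0,-2.7925],1],[[65.5,-58.8,5],[0,0,-2.7925],1],[[65.5,-58.8,5],[0,0,-2.7925],1],[[65.5,-58.8,5],[0,0,-2.7925],1],[[65.5,-58.8,5],[0,0,-2.7925],1]]'
python3 - <<'E'
from h import *
st()
cv2.imwrite("pics/w1.png",viewer.snapshot("wrist")[:,:,::-1])
E
```

```text
time: 2.1
tool_pos: [589.0, 285.4, 189.8]
tcp_rot: [-179.9, -0.2, -173.0]
ft_force: [0.7, 0.5, -0.4]
finger_gap: 85.3
2.1 [589.  285.4 189.8] [-179.94   -0.22 -173.01] [ 0.7  0.5 -0.4] 85.3 [ 21.  18.  79.  -0.  83. -76.]
```

View pics/w1.png

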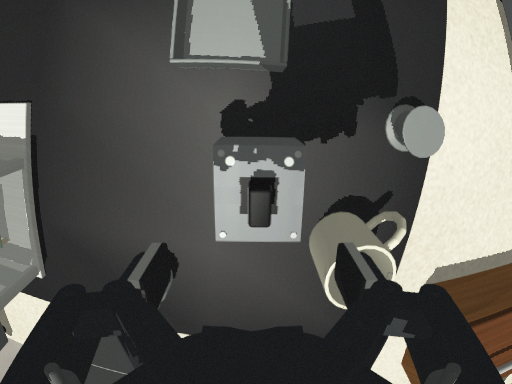

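```bash
python3 - <<'E'
from h import *
im=cv2.imread("pics/w1.png");cv2.imwrite("pics/z4.png",cv2.resize(im[125:255,195:325],None,fx=4.5,fy=4.5,interpolation=cv2.INTER_CUBIC))
tp,rot=[589,285.4,189.8],[-179.94,-.22,-173.01]
for uv in [(230,161),(289,161),(223,236),(294,236),(216,241),(302,241)]: print(uv,wonz(uv,tp,rot,70).round(1))
E
```

```text
(230, 161) [563.9 263.   70. ]
(289, 161) [557.6 313.3  70. ]
(223, 236) [634.9 263.5  70. ]
(294, 236) [627.  329.3  70. ]
(216, 241) [641.  257.3  70. ]
(302, 241) [631.3 337.8  70. ]
```

View pics/z4.png

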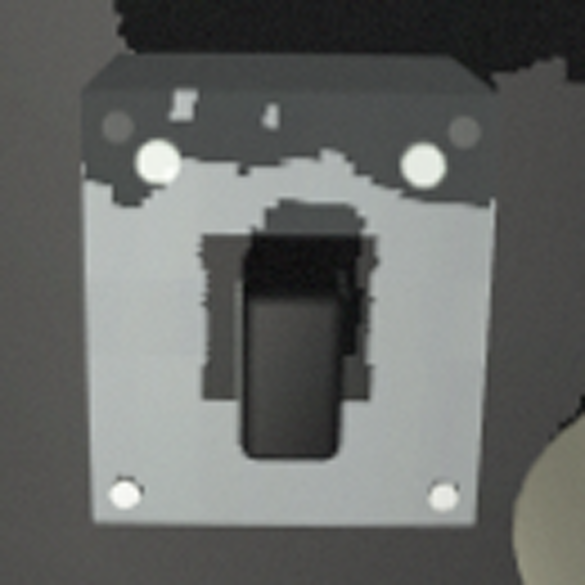

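```bash
python3 - <<'E'
from h import *
tp,rot=[589,285.4,189.8],[-179.94,-.22,-173.01]
for z,L in((70,[(82,92),(494,92),(475,524),(95,524)]),(106,[(244,297),(339,297),(340,458),(242,458)])):
    P=np.array([wonz(((a+.5)/4.5-.5+195,(b+.5)/4.5-.5+125),tp,rot,z) for a,b in L]);print(P.round(1).tolist(),P.mean(0).round(1),[np.linalg.norm(P[i]-P[i-1]).round(1) for i in range(4)])
    d=P[3]-P[0]+P[2]-P[1];print(np.degrees(np.arctan2(d[1],d[0])))
go((591,290,88),187)
E
```

```text
[[551.7, 246.9, 70.0], [542.0, 324.5, 70.0], [631.6, 336.1, 70.0], [641.1, 257.1, 70.0]] [591.6 291.1  70. ] [np.float64(89.9), np.float64(78.1), np.float64(90.3), np.float64(79.6)]
6.939050841866849
[[577.6, 281.3, 106.0], [575.6, 297.1, 106.0], [604.6, 301.4, 106.0], [606.7, 284.4, 106.0]] [591.1 291.1 106. ] [np.float64(29.3), np.float64(15.9), np.float64(29.3), np.float64(17.1)]
7.262607838172952
shift [-0.22  0.51 10.32] rv [-0.0007 -0.0018 -0.0049] t 2.15 F [-0.4 -0.4  0.6] gap 85.3
```

```bash
python3 -m inch '[[[-0.2,0.6,3],[0,0,0],0.5],[[-0.2,0.6,6],[0,0,0],0.5],[[-0.2,0.6,8],[0,0,0],0.5],[[-0.2,0.6,10.2],[0,0,0],0.5],[[-0.2,0.6,10.2],[0,0,0],0.5],[[-0.2,0.6,10.2],[0,0,0],0.5]]'
python3 - <<'E'
from h import *
go((591.2,291,87),187)
cv2.imwrite("pics/w2.png",viewer.snapshot("wrist")[:,:,::-1])
E
```

```text
time: 2.75
tool_pos: [591.6, 290.1, 91.2]
tcp_rot: [180.0, 0.0, -173.4]
ft_force: [0.5, -0.3, 0.7]
finger_gap: 42.8
shift [0.03 0.09 0.42] rv [ 0.      0.0003 -0.0061] t 2.75 F [ 0.5 -0.3  0.7] gap 42.8
```

View pics/w2.png

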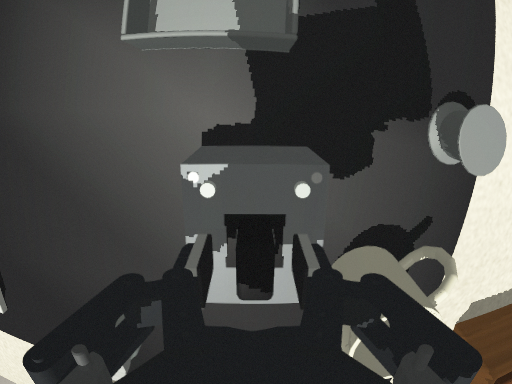

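The picture shows the jaws on either side of the plug: fingers at x≈200 and 308, plug at x≈257. I'll lower 3 mm, close and lift.

```bash
python3 -m inch '[[[0,0.05,0.2],[0,0,0],0.5],[[0,0.05,0.2],[0,0,0],0.1],[[0,0.05,0.2],[0,0,0],0.1],[[0,0.05,0.2],[0,0,0],0.1],[[0,0.05,0.2],[0,0,0],0.1],[[0,0.05,0.2],[0,0,0],0.1]]' 60
python3 -m inch '[[[0,0,-0.5],[0,0,0],0.1],[[0,0,-1],[0,0,0],0.1],[[0,0,-2],[0,0,0],0.1],[[0,0,-3],[0,0,0],0.1],[[0,0,-5],[0,0,0],0.1],[[0,0,-7],[0,0,0],0.1],[[0,0,-9],[0,0,0],0.1],[[0,0,-9],[0,0,0],0.1]]'
python3 - <<'E'
from h import *
st()
cv2.imwrite("pics/w3.png",viewer.snapshot("wrist")[:,:,::-1])
go((421.7,243,125),186.8)
E
```

```text
time: 3.4
tool_pos: [591.9, 291.6, 89.5]
tcp_rot: [180.0, 0.1, -173.2]
ft_force: [-0.4, -0.1, 6.4]
finger_gap: 16.7
time: 4.2
tool_pos: [593.2, 292.2, 182.9]
tcp_rot: [179.9, 0.4, -173.2]
ft_force: [0.6, 0.7, 0.2]
finger_gap: 16.8
4.2 [593.2 292.2 182.9] [ 179.9     0.35 -173.19] [0.6 0.7 0.2] 16.8 [ 22.  18.  79.   0.  82. -75.]
shift [17.55 -2.84  5.49] rv [0.0011 0.0038 0.0001] t 4.25 F [-0.7  0.3 -0.8] gap 17.0
```

View pics/w3.png

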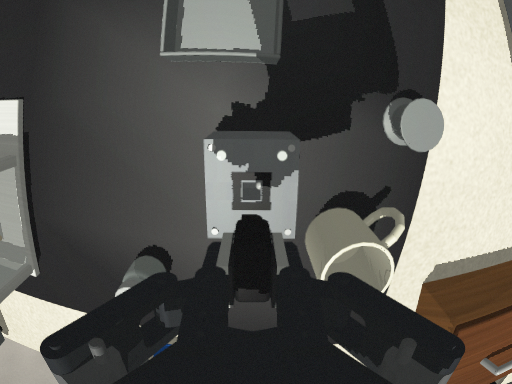

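```bash
python3 -m inch '[[[4,-0.7,0],[0,0,0],0.1],[[8,-1.4,0],[0,0,0],0.1],[[12,-2,0],[0,0,0],0.1],[[16,-2.6,2],[0,0,0],0.1],[[17.5,-2.8,5],[0,0,0],0.1],[[17.5,-2.8,9],[0,0,0],0.1],[[17.5,-2.8,11],[0,0,0],0.1],[[17.5,-2.8,12.3],[0,0,0],0.1],[[17.5,-2.8,12.3],[0,0,0],0.1],[[17.5,-2.8,12.3],[0,0,0],0.1]]'
python3 - <<'E'
from h import *
st()
cv2.imwrite("pics/t4.png",cv2.resize(viewer.snapshot("scene")[170:310,240:400,::-1],None,fx=4,fy=4))
E
```

```text
time: 5.25
tool_pos: [420.7, 242.8, 55.0]
tcp_rot: [-180.0, -0.0, -173.2]
ft_force: [0.7, -0.6, 0.5]
finger_gap: 17.2
5.25 [420.7 242.8  55. ] [-1.7999e+02 -4.0000e-02 -1.7320e+02] [ 0.7 -0.6  0.5] 17.2 [ 24.   0. 113.   0.  66. -73.]
```

View pics/t4.png

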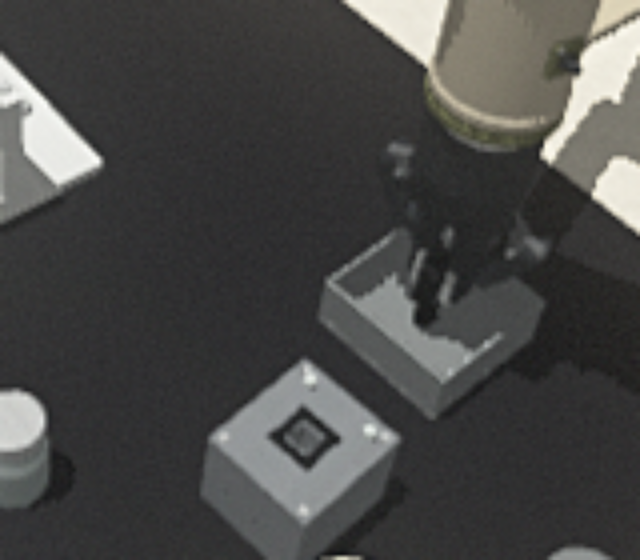

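The plug is hanging inside the bin. I'll release it and rise.

```bash
python3 -m inch '[[[0,0,0],[0,0,0],0.45],[[0,0,0],[0,0,0],0.45],[[0,0,0],[0,0,0],0.45],[[0,0,0],[0,0,0],0.45],[[0,0,-4],[0,0,0],0.45],[[0,0,-8],[0,0,0],0.45],[[0,0,-12],[0,0,0],0.45],[[0,0,-16],[0,0,0],0.45],[[0,0,-18],[0,0,0],0.45]]'
python3 - <<'E'
from h import *
st()
cv2.imwrite("pics/t5.png",cv2.resize(viewer.snapshot("scene")[170:310,240:400,::-1],None,fx=4,fy=4))
go((480,-300,280),179.2)
E
```

```text
time: 6.2
tool_pos: [422.2, 243.4, 239.8]
tcp_rot: [179.9, 0.3, -173.2]
ft_force: [1.1, -0.3, 0.2]
finger_gap: 38.6
6.2 [422.2 243.4 239.8] [ 179.9     0.31 -173.2 ] [ 1.1 -0.3  0.2] 38.6 [ 24. -11. 103.   0.  87. -73.]
shift [  0.76 -54.67  -3.92] rv [0.0032 0.0083 0.1327] t 6.25 F [0.5 0.1 2.9] gap 38.7
```

View pics/t5.png

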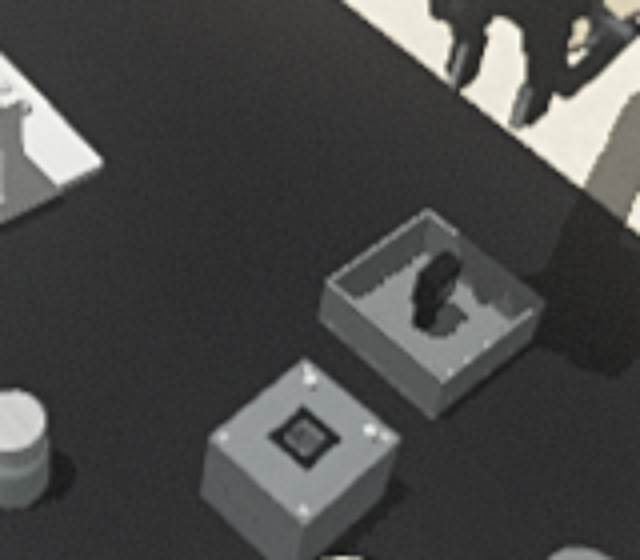

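The plug is standing upright at the middle of the bin. Next I'll look at the cage from above.

```bash
python3 -c "
from h import *
go((560,-225,270),179.2)"

```

```text
shift [ -8.06 -48.17  -2.83] rv [0.0032 0.0083 0.1327] t 6.25 F [0.5 0.1 2.9] gap 38.7
```

```bash
python3 -m inch '[[[-1,-5,-2.8],[0,0,0.05],0.7],[[-2,-10,-2.8],[0,0,0.1],0.7],[[-3,-15,-2.8],[0,0,0.13],0.7],[[-4,-20,-2.8],[0,0,0.13],0.7],[[-5,-25,-2.8],[0,0,0.13],0.7],[[-6,-30,-2.8],[0,0,0.13],0.7],[[-7,-35,-2.8],[0,0,0.13],0.7],[[-8,-40,-2.8],[0,0,0.13],0.7],[[-8,-45,-2.8],[0,0,0.13],0.7],[[-8,-48.2,-2.8],[0,0,0.133],0.7],[[-8,-48.2,-2.8],[0,0,0.133],0.7],[[-8,-48.2,-2.8],[0,0,0.133],0.7],[[-8,-48.2,-2.8],[0,0,0.133],0.7],[[-8,-48.2,-2.8],[0,0,0.133],0.7]]'
python3 - <<'E'
from h import *
st()
cv2.imwrite("pics/w6.png",cv2.resize(viewer.snapshot("wrist")[:,:,::-1],None,fx=1.5,fy=1.5,interpolation=cv2.INTER_CUBIC))
E
```

```text
time: 7.65
tool_pos: [557.5, -225.0, 263.4]
tcp_rot: [180.0, 0.0, 179.3]
ft_force: [-0.3, 0.3, 0.2]
finger_gap: 59.7
7.65 [ 557.5 -225.   263.4] [1.7999e+02 1.0000e-02 1.7927e+02] [-0.3  0.3  0.2] 59.7 [ -27.    7.   83.    0.   89. -116.]
```

View pics/w6.png

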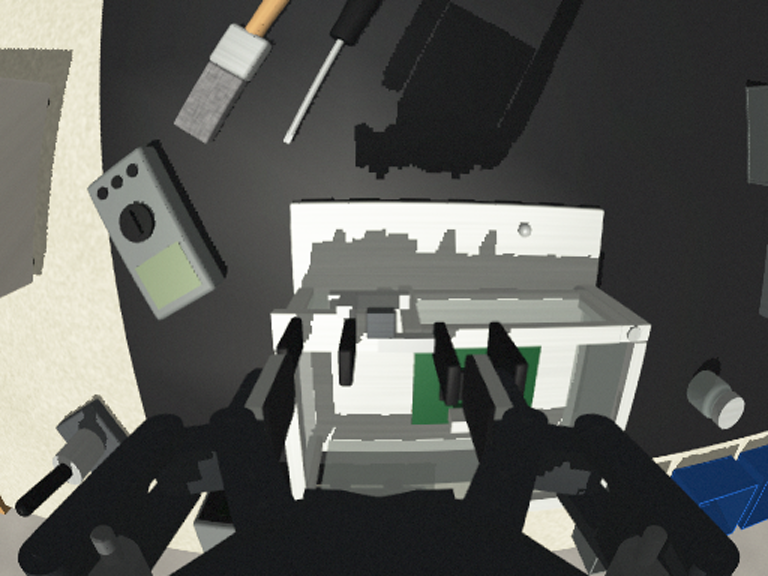

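The four black plates are at x≈290, 348, 445 and 508 around row 350, with the cage frame's front edge between (275,312) and (650,325). I'll zoom in to measure the tabs.

```bash
python3 - <<'E'
import cv2
im=cv2.imread("pics/w6.png")
cv2.imwrite("pics/z6.png",cv2.resize(im[270:420,260:560],None,fx=2.65,fy=2.65,interpolation=cv2.INTER_CUBIC))
cv2.imwrite("pics/z7.png",cv2.resize(im[270:360,540:670],None,fx=5,fy=5,interpolation=cv2.INTER_CUBIC))
E
```

```text
(no output)
```

View pics/z6.png

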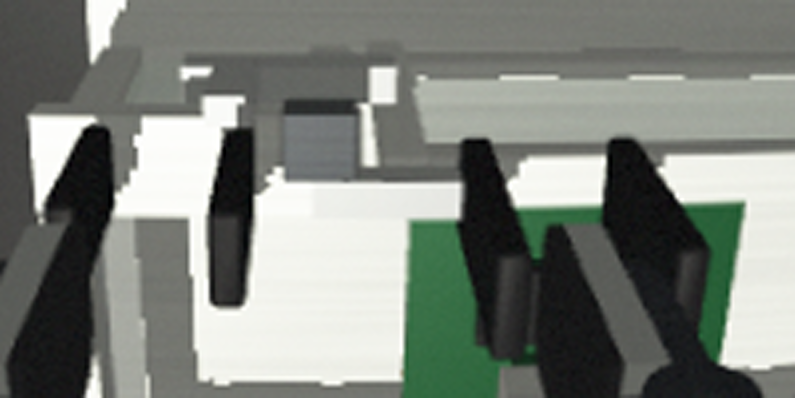

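View pics/z7.png

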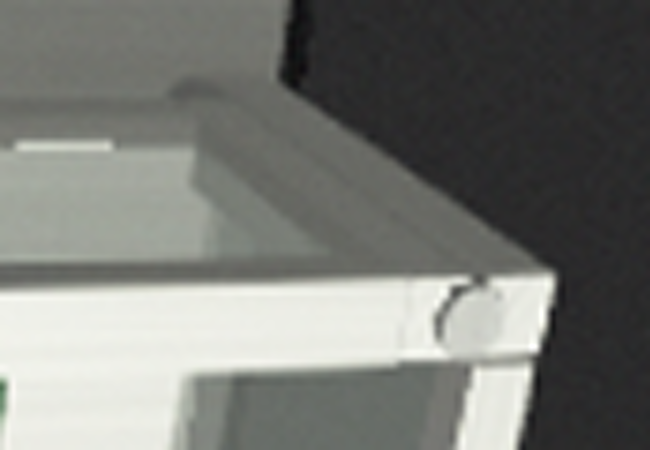

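```bash
python3 - <<'E'
from h import *
tp,rot=[557.5,-225,263.4],[179.99,0.01,179.27]
def px(a,s,x0,y0):
    u=((a[0]+.5)/s-.5+x0, (a[1]+.5)/s-.5+y0); return ((u[0]+.5)/1.5-.5,(u[1]+.5)/1.5-.5)
A=lambda a,z:wonz(px(a,2.65,260,270),tp,rot,z).round(1)
B=lambda a,z:wonz(px(a,5,540,270),tp,rot,z).round(1)
for n,L,z in(("innertab",[(212,212),(250,212),(244,305),(212,305)],170),("trigger",[(498,252),(533,252),(530,357),(492,357)],186),("fixedplate",[(680,247),(708,247)],186),("frontL",[(28,113)],120)):
    P=np.array([A(a,z) for a in L]);print(n,P.tolist(),P.mean(0))
print("hinge",B((472,320),122),"frontR",B((555,272),120))
E
```

```text
innertab [[585.3, -247.0, 170.0], [585.3, -239.0, 170.0], [607.6, -241.1, 170.0], [607.6, -248.0, 170.0]] [ 596.45  -243.775  170.   ]
trigger [[587.5, -189.3, 186.0], [587.8, -182.2, 186.0], [612.5, -181.2, 186.0], [612.1, -189.2, 186.0]] [ 599.975 -185.475  186.   ]
fixedplate [[588.0, -151.5, 186.0], [588.3, -145.4, 186.0]] [ 588.15 -148.45  186.  ]
frontL [[581.1, -297.6, 120.0]] [ 581.1 -297.6  120. ]
hinge [602.5 -34.9 122. ] frontR [596.3 -19.1 120. ]
```

```bash
python3 -c "
from h import *
go((595.2,-269.6,200),179.1)
go((595.2,-269.6,146),179.1)"

```

```text
shift [-3.82 -4.41  6.35] rv [0.     0.0003 0.0031] t 7.7 F [-0.5  0.2 -0.4] gap 59.6
shift [-3.82 -4.41 11.75] rv [0.     0.0003 0.0031] t 7.7 F [-0.5  0.2 -0.4] gap 59.6
```

```bash
python3 -m inch '[[[-2,-2.5,2],[0,0,0],1],[[-3.8,-4.4,3],[0,0,0.003],1],[[-3.8,-4.4,5],[0,0,0.003],1],[[-3.8,-4.4,6.3],[0,0,0.003],1],[[-3.8,-4.4,6.3],[0,0,0.003],1],[[-3.8,-4.4,6.3],[0,0,0.003],1]]'
python3 - <<'E'
from h import *
st()
cv2.imwrite("pics/w8.png",cv2.resize(viewer.snapshot("wrist")[:,:,::-1],None,fx=1.5,fy=1.5,interpolation=cv2.INTER_CUBIC))
go((595.2,-269.6,146),179.1)
E
```

```text
time: 8.3
tool_pos: [594.6, -270.0, 200.7]
tcp_rot: [180.0, -0.0, 179.1]
ft_force: [0.4, 0.0, 0.1]
finger_gap: 85.3
8.3 [ 594.6 -270.   200.7] [ 1.7999e+02 -1.0000e-02  1.7907e+02] [0.4 0.  0.1] 85.3 [ -29.   17.   79.    0.   84. -118.]
shift [-0.01  0.08  5.56] rv [-0.0006  0.0012 -0.0007] t 8.35 F [ 0.3 -0.1  1.2] gap 85.7
```

View pics/w8.png

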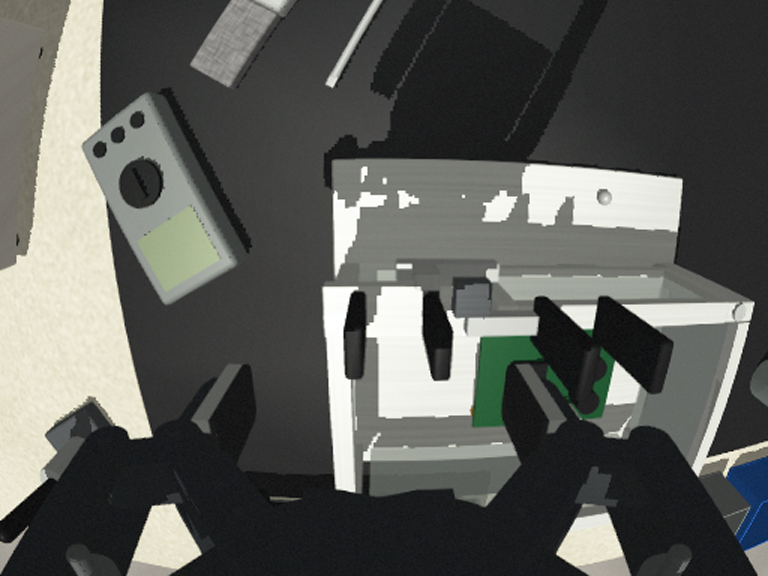

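Outer tab top is at (355,362) and inner at (440,362). The jaws' centre at x≈382 sits 15 px (7 mm) left of the free tabs' middle, as it should. I'll descend and pinch.

```bash
python3 -m inch '[[[0,0.05,2],[0,0,0],1],[[0,0.05,4],[0,0,0],1],[[0,0.05,5.5],[0,0,0],1],[[0,0.05,5.5],[0,0,0],1],[[0,0.05,5.5],[0,0,0],1]]'
python3 -m inch '[[[0,0,0],[0,0,0],0.6],[[0,0,0],[0,0,0],0.5],[[0,0,0],[0,0,0],0.42],[[0,0,0],[0,0,0],0.36],[[0,0,0],[0,0,0],0.32],[[0,0,0],[0,0,0],0.32],[[0,0,0],[0,0,0],0.32],[[0,0,0],[0,0,0],0.32]]' 25
python3 - <<'E'
from h import *
st()
cv2.imwrite("pics/w9.png",cv2.resize(viewer.snapshot("wrist")[:,:,::-1],None,fx=1.5,fy=1.5,interpolation=cv2.INTER_CUBIC))
E
```

```text
time: 8.85
tool_pos: [594.9, -270.4, 146.0]
tcp_rot: [-180.0, 0.0, 179.0]
ft_force: [0.6, 0.1, -0.1]
finger_gap: 85.3
time: 9.65
tool_pos: [595.4, -268.7, 146.3]
tcp_rot: [179.9, 0.1, 179.1]
ft_force: [-0.7, 9.6, 6.3]
finger_gap: 31.1
9.65 [ 595.4 -268.7  146.3] [1.7989e+02 6.0000e-02 1.7908e+02] [-0.7  9.6  6.3] 31.1 [ -29.   19.   82.    0.   79. -118.]
```

View pics/w9.png

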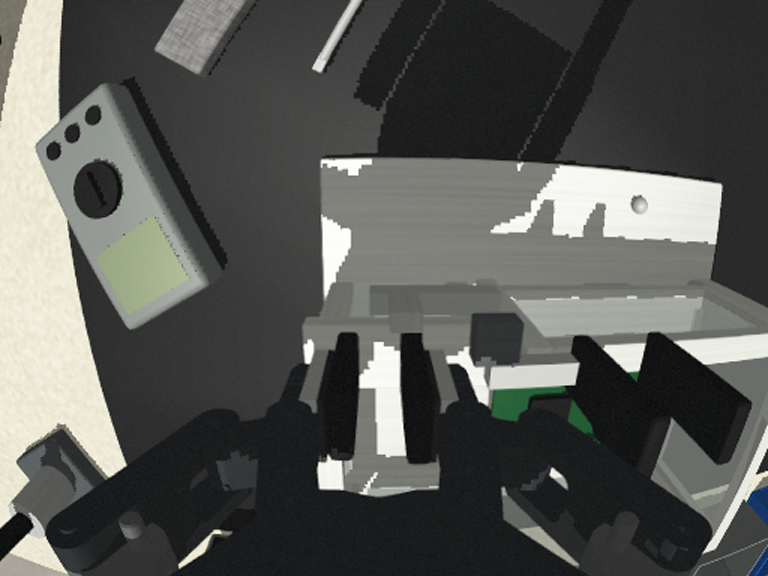

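Gap is 31 mm, so the catch is fully pinched and both pads are on the tabs (x≈335 and 420). I'll open, rise and go over the handle.

```bash
python3 -m inch '[[[0,0,0],[0,0,0],0.6],[[0,0,0],[0,0,0],1],[[0,0,0],[0,0,0],1],[[0,0,0],[0,0,0],1],[[0,0,-3],[0,0,0],1],[[0,0,-6],[0,0,0],1],[[0,0,-8],[0,0,0],1],[[0,0,-8],[0,0,0],1]]'
python3 - <<'E'
from h import *
st()
cv2.imwrite("pics/w10.png",cv2.resize(viewer.snapshot("wrist")[:,:,::-1],None,fx=1.5,fy=1.5,interpolation=cv2.INTER_CUBIC))
go((600.5,-160.9,226),179.1)
go((600.5,-160.9,156),179.1)
E
```

```text
time: 10.5
tool_pos: [596.4, -271.6, 229.9]
tcp_rot: [-179.8, 0.3, 179.0]
ft_force: [-0.1, -0.3, 0.7]
finger_gap: 85.3
10.5 [ 596.4 -271.6  229.9] [-179.81    0.35  178.99] [-0.1 -0.3  0.7] 85.3 [ -29.   16.   77.   -0.   87. -118.]
shift [-0.29 11.03  0.12] rv [-0.002   0.0034 -0.0018] t 10.55 F [-1.1 -0.5 -0.7] gap 85.7
shift [-0.27 11.04  7.12] rv [-0.002   0.0034 -0.0018] t 10.55 F [-1.1 -0.5 -0.7] gap 85.7
```

View pics/w10.png

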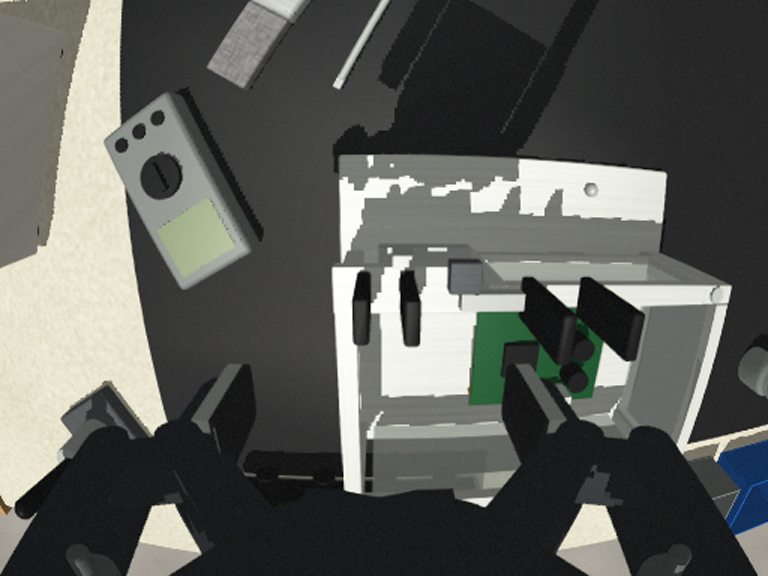

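The tabs (tops at x≈362 and 411) stay drawn together. Next the handle.

```bash
python3 -m inch '[[[-0.1,4,0],[0,0,0],1],[[-0.2,8,0],[0,0,0],1],[[-0.3,11,0],[0,0,0],1],[[-0.3,11,0],[0,0,0],1],[[-0.3,11,0],[0,0,0],1]]'
python3 - <<'E'
from h import *
st()
cv2.imwrite("pics/w11.png",cv2.resize(viewer.snapshot("wrist")[:,:,::-1],None,fx=1.5,fy=1.5,interpolation=cv2.INTER_CUBIC))
go((600.5,-160.9,156),179.1)
E
```

```text
time: 11.05
tool_pos: [599.0, -159.8, 223.7]
tcp_rot: [180.0, -0.1, 179.1]
ft_force: [0.4, 0.1, 0.1]
finger_gap: 85.6
11.05 [ 599.  -159.8  223.7] [ 1.7998e+02 -1.2000e-01  1.7909e+02] [0.4 0.1 0.1] 85.6 [ -20.   11.   83.   -0.   86. -109.]
shift [-0.15 -0.02  6.8 ] rv [ 0.     -0.0017 -0.0013] t 11.1 F [-0.1 -0.5  0.6] gap 85.3
```

View pics/w11.png

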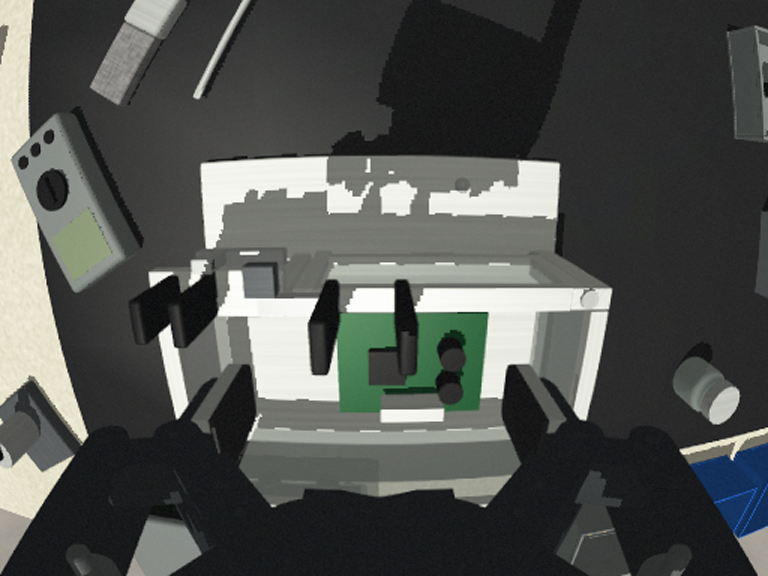

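```bash
python3 -m inch '[[[-0.1,0,2],[0,0,0],1],[[-0.1,0,4],[0,0,0],1],[[-0.15,0,6],[0,0,0],1],[[-0.15,0,6.8],[0,0,0],1],[[-0.15,0,6.8],[0,0,0],1],[[-0.15,0,6.8],[0,0,0],1]]'
python3 -m inch '[[[0,0,0],[0,0,0],0.6],[[0,0,0],[0,0,0],0.5],[[0,0,0],[0,0,0],0.42],[[0,0,0],[0,0,0],0.36],[[0,0,0],[0,0,0],0.3],[[0,0,0],[0,0,0],0.25],[[0,0,0],[0,0,0],0.25],[[0,0,0],[0,0,0],0.25]]' 60
python3 - <<'E'
from h import *
st()
cv2.imwrite("pics/w12.png",cv2.resize(viewer.snapshot("wrist")[:,:,::-1],None,fx=1.5,fy=1.5,interpolation=cv2.INTER_CUBIC))
E
```

```text
time: 11.7
tool_pos: [601.3, -161.2, 157.9]
tcp_rot: [-180.0, 0.0, 179.0]
ft_force: [-0.0, 0.7, 0.4]
finger_gap: 85.2
time: 12.5
tool_pos: [602.1, -158.8, 159.8]
tcp_rot: [179.9, 0.1, 179.1]
ft_force: [-4.6, 10.2, 12.0]
finger_gap: 29.8
12.5 [ 602.1 -158.8  159.8] [1.7994e+02 1.4000e-01 1.7912e+02] [-4.6 10.2 12. ] 29.8 [ -20.   14.   87.    0.   79. -109.]
```

View pics/w12.png

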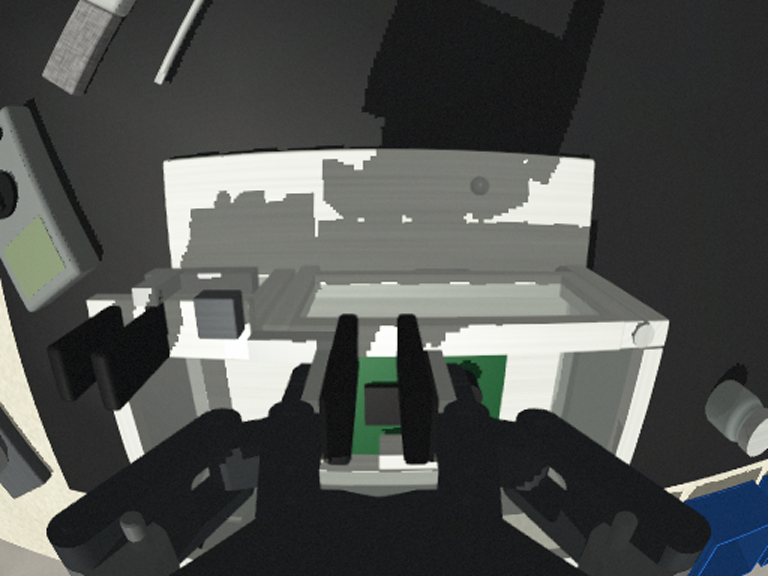

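Gap is 30 mm: both plates are squeezed together between the pads (x≈345 and 412) and the gate is still shut. I'll start the arc at 126 mm radius; turning clockwise is + about tool z.

```bash
python3 -m inch '[[[0,0,0],[0,0,0],0.25],[[1.26,0.06,0],[0,0,0.1],0.25],[[2.5,0.25,0],[0,0,0.2],0.25],[[3.72,0.56,0],[0,0,0.3],0.25],[[4.91,1,0],[0,0,0.4],0.25],[[6.04,1.54,0],[0,0,0.5],0.25],[[6.04,1.54,0],[0,0,0.5],0.25],[[6.04,1.54,0],[0,0,0.5],0.25]]'
python3 - <<'E'
from h import *
st()
s=telemetry.sense();p=s["tool_pos"]
for H in((602.5,-34.9),(602.5,-33)):
    d=p[:2]-H;print(np.hypot(*d),np.arctan2(-d[0],-d[1]))
cv2.imwrite("pics/w13.png",cv2.resize(viewer.snapshot("wrist")[:,:,::-1],None,fx=1.5,fy=1.5,interpolation=cv2.INTER_CUBIC))
E
```

```text
time: 13.35
tool_pos: [542.8, -142.6, 159.8]
tcp_rot: [179.9, 0.2, 150.5]
ft_force: [4.6, 8.5, 7.9]
finger_gap: 29.5
13.35 [ 542.8 -142.6  159.8] [179.85   0.24 150.47] [4.6 8.5 7.9] 29.5 [-20.   4.  97.   0.  78. -81.]
123.15117331767787 0.5059110275121924
124.8165628237625 0.4985341460283002
```

View pics/w13.png

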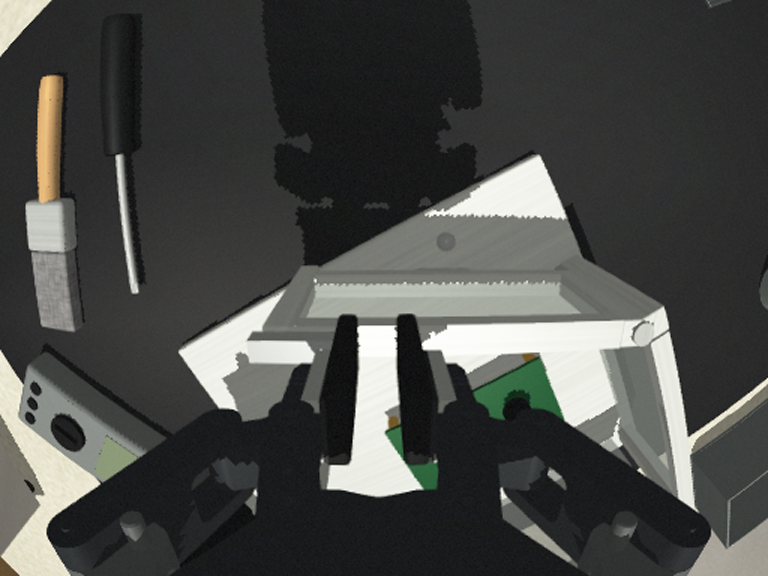

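The gate is open 0.5 rad, the latch is free and the grip is aligned. I'll continue 1.0 rad, through the detent.

```bash
python3 -m inch '[[[1.26,0.06,0],[0,0,0.1],0.25],[[2.5,0.25,0],[0,0,0.2],0.25],[[3.72,0.56,0],[0,0,0.3],0.25],[[4.91,1,0],[0,0,0.4],0.25],[[6.04,1.54,0],[0,0,0.5],0.25],[[7.11,2.2,0],[0,0,0.6],0.25],[[8.12,2.96,0],[0,0,0.7],0.25],[[9.04,3.82,0],[0,0,0.8],0.25],[[9.87,4.77,0],[0,0,0.9],0.25],[[10.6,5.79,0],[0,0,1],0.25],[[10.6,5.79,0],[0,0,1],0.25],[[10.6,5.79,0],[0,0,1],0.25],[[10.6,5.79,0],[0,0,1],0.25],[[10.6,5.79,0],[0,0,1],0.25]]'
python3 - <<'E'
from h import *
st()
s=telemetry.sense();p=s["tool_pos"]
for H in((602.5,-34.9),(602.5,-33)):
    d=p[:2]-H;print(np.hypot(*d),np.arctan2(-d[0],-d[1]))
cv2.imwrite("pics/w14.png",cv2.resize(viewer.snapshot("wrist")[:,:,::-1],None,fx=1.5,fy=1.5,interpolation=cv2.INTER_CUBIC))
cv2.imwrite("pics/s14.png",cv2.resize(viewer.snapshot("scene")[:,:,::-1],None,fx=1.5,fy=1.5,interpolation=cv2.INTER_CUBIC))
E
```

```text
time: 14.8
tool_pos: [479.3, -41.0, 159.7]
tcp_rot: [179.8, 0.0, 93.2]
ft_force: [5.4, 2.5, 8.6]
finger_gap: 29.9
14.8 [479.3 -41.  159.7] [1.7975e+02 4.0000e-02 9.3150e+01] [5.4 2.5 8.6] 29.9 [-11.  -8. 110.   0.  78. -14.]
123.39634134949632 1.5209558794685392
123.5055783097343 1.5055904577542674
```

View pics/w14.png

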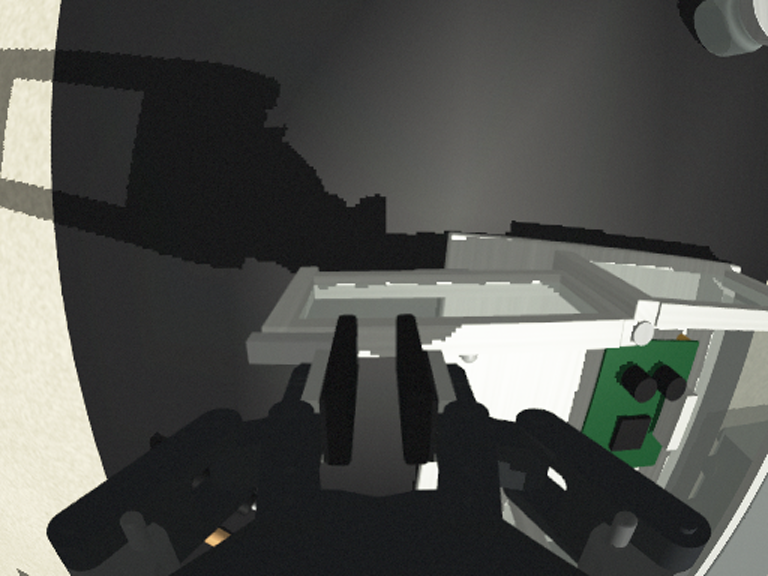

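View pics/s14.png

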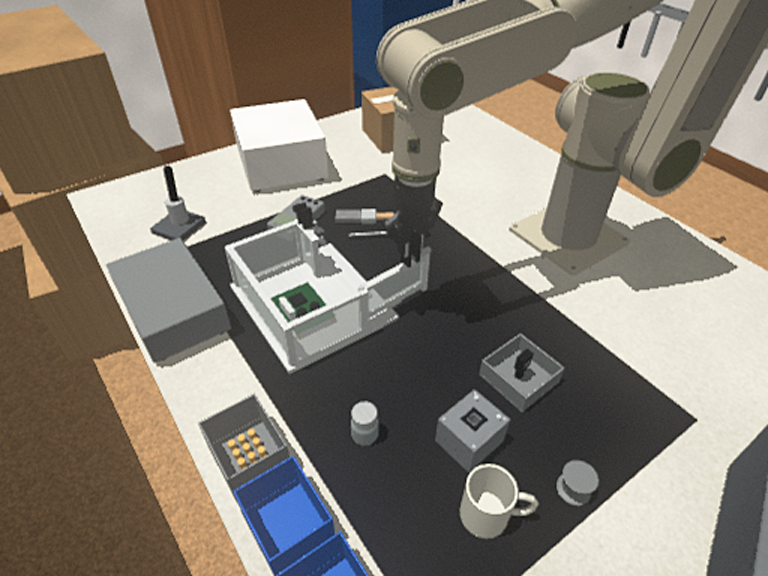

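The gate stands square to the gateway (about 1.5 rad) and the handle is still squeezed. The plug is in the bin at (522,362). I'll let it settle, check that it is at rest, and hand in.

```bash
python3 -m inch '[[[0,0,0],[0,0,0],0.25],[[0,0,0],[0,0,0],0.25],[[0,0,0],[0,0,0],0.25],[[0,0,0],[0,0,0],0.25],[[0,0,0],[0,0,0],0.25]]'
python3 - <<'E'
from h import *
st();print(abs(telemetry.sense()["qd"]).max())
r.hand_in()
E
```

```text
time: 15.4
tool_pos: [479.3, -41.1, 159.7]
tcp_rot: [179.8, 0.0, 93.1]
ft_force: [5.1, 2.2, 9.3]
finger_gap: 29.4
15.4 [479.3 -41.1 159.7] [1.7975e+02 4.0000e-02 9.3150e+01] [5.1 2.2 9.3] 29.4 [-11.  -8. 110.   0.  78. -14.]
0.07073826867913895
the job is handed in; nothing more can be done
```

The job is handed in at 15.4 s, well inside the 58 s limit. The arm is still holding the squeezed handle with the gate wide open; the hand-in gave no verdict.

- **Plug:** I pulled it from the interlock box and let go of it in the grey bin. The last scene picture shows it standing upright near the middle. I put its mid-point at about 44 mm by calculation, under the 50 mm limit, but did not measure it.
- **Side catch:** I pinched it fully, with the finger gap down to 31 mm. A wrist picture after I let go showed the tabs still together; I did not look closely at it again at the end.
- **Gate:** I squeezed the handle fully (gap about 30 mm at 60 N grip) and swung the gate past its detent. At the end it stood at about 1.5 rad, worked out from the tool position and its 86° turn, with the arm at rest and about 11 N at the wrist.
- **Other things on the bench:** none of my moves came near them, and they looked undisturbed in the last scene picture.

The top camera placed the box about 3 mm to one side of where the wrist camera did, and I used the wrist camera. The jaws also settled about 2 mm from the handle position I had measured, which added about 10 N of side force and did no harm.

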